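Close a coffee boiler crisscross

ROBOT

A 6-joint arm with a two-finger parallel gripper is mounted at the origin on the work surface. World frame = base frame: x ahead of the robot, y to its left, z up, the work surface at z = 0. Lengths are in m, angles in degrees, forces in N, time in s.
With the tool pointing down it reaches from about 0.375 to 0.9 m from the base axis. Payload 3.1 kg.
Tool frame: the origin (TCP) lies at the very end of the fingers, on their centre line; the grasp point (between the pads) lies 19 mm behind it; z points along the fingers, y is the line along which they close (so a half turn about z gives the same grasp; the last joint's range is limited). The gripper opens to 87 mm and grips with 3 to 60 N. Pads are 19 mm wide; open, the fingers measure 117 mm over their backs; the gripper's body (75 mm by 190 mm) begins 51 mm behind the grasp point.
Start: joints at [-83.566, 30.224, 82.088, -0, 67.689, -10.227], TCP at [0.179, -0.599, 0.223] pointing down, gripper open.
Joint ranges: [-176.69, 176.69], [-43.24, 126.21], [12.49, 139.97], [-82, 262], [0, 151.66], [-163.58, 163.58]. Speed limits (degrees/s): [159.86, 159.86, 180, 180, 180, 180].

INTERFACE

Orientations are given as a 3x3 rotation matrix whose columns are the frame's x, y, z axes.
In Python, from rig import readout, cams, bot gives the robot as it stands.
- The arm moves only by the shell command python3 -m inch 'ROWS'. ROWS is JSON, a list of rows, each a list of 5 numbers: the shift along the world's x, y, z in cm, then the turn about the world's z in degrees, then the finger opening in cm, from 0 to 8.7. In form: [[dx, dy, dz, twist, fingers], ...]. A call has 1 to 10 rows; each row is the pose to reach, as a shift and turn from the pose commanded when the call began; what a row does not reach only later rows make up. A row lasts 1/12 s, in which the tool goes at most 41.7 mm and 7.16 degrees, less where a joint would pass 70% of its speed; a pose out of reach is approached as far as the arm can. A call with a gripper value outside its range is refused whole. The fingers move at their own pace and stop on an object; the grip force is fixed at half the most. Time passes only in rows, so rows that repeat a pose let the fingers close. It gives the time, the measured TCP pose, the force, the opening and the grip force at its end, in the units of the state.
- readout.read_state(): the state, without advancing time (a new reading comes with each control period).
- cams.capture(name): name is "scene" or "top" or "wrist"; returns a dict with "image" (400x640x3 uint8, blue, green, red), "intrinsics" (3x3 intrinsics, pixels), "k1" (the pictures are not rectified: a ray, as slopes to the right and down, at radius r is drawn at 1 + k1 r^2 times it, then the intrinsics apply), "xyz" and "rotation" of the camera in the world; the wrist camera has in their place "tool_from_camera" (4x4, takes a point from camera to tool coordinates, whose origin is the TCP and whose axes are the flange's). Camera axes: x right, y down, z forward; pixel columns grow to the right and rows downward; lengths in m; the calibration is good to about 2 mm. A picture is of the moment at which its call begins: read the wrist's pose just before it. There is no depth.
- bot.hand_in(): hands the job in; it is judged then, once.
The state is a dict: "time_s": time; "joint_positions": joint angles; "qvel": joint speeds; "tau": joint torques, N m; "position": TCP position; "tcp_rot": TCP orientation; "force": force on the tool from outside, world axes, zero at the start; "moment": the same for the moment, N m; "opening": opening from 0.0 (shut) to 1.0 (fully open); "grasp_force": force on a finger pad.
Only numpy, scipy, OpenCV 4.12 (cv2) and the standard library are available. Lean on these libraries where they do the work, as an engineer would, in place of code of your own. Each camera call takes 0.05 s, during which the arm holds its last target. There are 200 camera calls.

TASK

Close the coffee boiler: tighten the four clamp knobs on its round cover by turning them clockwise in crisscross order, starting with the knob over the brass outlet pipe, then the one opposite it, then the other two. Go round twice in that order: on the first round turn each knob only until it just bites on the cover (snug), and on the second round turn each one on until it is fully tight, judging both by the resistance you feel and never overtightening. Leave the cover lying where it is, and do not disturb the things lying close round the boiler.

Things in the scene. Friction and masses are not known exactly. Their poses are not given: they have to be found in the camera images.
- boiler: Low round steel boiler fixed to the table, flange 176 mm across, 60 mm high. Origin: centre of its underside. A brass outlet pipe (18 mm thick, 32 mm above the table) points along its +x and ends 124 mm out. Knobs on a circle of 66 mm radius: knob 1 on +x, over the outlet; 2 on +y; 3 on -x, opposite 1; 4 on -y, opposite 2.
- seat (a point): Centre of the boiler's flange face, 60 mm above the table, on which the cover lies.
- cover: Loose round aluminium cover, 172 mm across, 8 mm thick, 0.7 kg, lying on the flange, with a small brass plug 22 mm high (over its underside) at its centre. Origin: centre of its underside.
- clamp_1: Clamp 1 of the boiler: stud, black knob and inner foot. Origin: on the knob's axis, 68 mm above the table (cover's top face); does not turn with the knob. How each works: turned clockwise from above, the knob keeps its height and drives a sprung foot down inside it, 6 mm per rad, against a steady drag of 0.42 N m, and stays where it is left.
- grip_1 (a point): Grip of knob 1: an upright flat black bar 40 mm long (this point's x), 14 mm thick (its y), 94 to 134 mm above the table, on a round grey skirt 42 mm across, 84 to 94 mm above the table. This point lies on the vertical turning axis 118 mm above the table and turns with the knob.
- clamp_2: Clamp 2 of the boiler: stud, black knob and inner foot. Origin: on the knob's axis, 68 mm above the table (cover's top face); does not turn with the knob. Each knob bites on the cover after 0.15 to 0.9 rad of its skirt, unlike from knob to knob and not visible; from there the turning moment rises by about 0.7 N m per rad of the skirt.
- grip_2 (a point): Grip of knob 2: an upright flat black bar 40 mm long (this point's x), 14 mm thick (its y), 94 to 134 mm above the table, on a round grey skirt 42 mm across, 84 to 94 mm above the table. This point lies on the vertical turning axis 118 mm above the table and turns with the knob.
- clamp_3: Clamp 3 of the boiler: stud, black knob and inner foot. Origin: on the knob's axis, 68 mm above the table (cover's top face); does not turn with the knob. Turning moment of each knob, drag included: free 0.36 to 0.42, snug 0.5 to 0.62, fully tight 0.7 to 0.80 N m; above 0.94 the cover is overloaded. A grip of 50 N on the bar carries it.
- grip_3 (a point): Grip of knob 3: an upright flat black bar 40 mm long (this point's x), 14 mm thick (its y), 94 to 134 mm above the table, on a round grey skirt 42 mm across, 84 to 94 mm above the table. This point lies on the vertical turning axis 118 mm above the table and turns with the knob.
- clamp_4: Clamp 4 of the boiler: stud, black knob and inner foot. Origin: on the knob's axis, 68 mm above the table (cover's top face); does not turn with the knob. The bar of each knob sits on the skirt through a springy bush: it leads the skirt by 0.4 rad per N m and springs back when let go. Skirt's end stop: 2.05 to 2.2 rad from the start.
- grip_4 (a point): Grip of knob 4: an upright flat black bar 40 mm long (this point's x), 14 mm thick (its y), 94 to 134 mm above the table, on a round grey skirt 42 mm across, 84 to 94 mm above the table. This point lies on the vertical turning axis 118 mm above the table and turns with the knob.
- old_seal: Black rubber ring 72 mm across, 8 mm high, lying on the table; not to be moved. Origin: centre of its underside.
- screwdriver: Screwdriver with a black handle lying on the table; not to be moved.
- spare_knob: Spare black knob like those on the boiler, standing on the table; not to be moved. Origin: centre of its underside.
There are look-alikes about, which are no part of the job. Leave any red look-alike of the boiler alone. Of the things that look like the cover, the larger one is meant.

How it is judged:
By the outcome, as a careful person would: the job done as asked, in the order asked, and still so for the second after the job is handed in, with the robot touching nothing.
It also fails if it takes over 72 s, if anything falls off the work surface, if the arm or the gripper's body presses on something with over 40 N, if the wrist force passes 120 N, or if a joint passes its speed limit or range.

## Working session

There is one attempt and no reset: what is moved stays moved. The work goes in short steps, Python scripts to look and compute and a shell command to move; the robot and the scene stay as the last step left them, time stands still between calls to the robot, and variables do not carry over. Pictures are saved under pics/ and viewed, at most 10 in all, crops included, and the job is handed in when it is done.

```bash
mkdir -p pics; ls; python3 - <<'E'
from rig import readout, cams, bot
import cv2,numpy as np
np.set_printoptions(precision=4,suppress=True)
s=readout.read_state();print({k:s[k] for k in('time_s','position','tcp_rot','force','moment','opening')})
for n in('top','scene'):
    c=cams.capture(n);cv2.imwrite(f'pics/{n}0.png',c['image']);print(n,c['intrinsics'],c['k1'],c['xyz'],c['rotation'])
E
```

```text
pics
{'time_s': 0.0, 'position': array([ 0.1791, -0.598 ,  0.2216]), 'tcp_rot': array([[ 0.958 ,  0.2867, -0.0002],
       [ 0.2867, -0.958 ,  0.0021],
       [ 0.0004, -0.0021, -1.    ]]), 'force': array([-0.4364,  0.6308, -0.1359]), 'moment': array([ 0.0135, -0.0029, -0.0045]), 'opening': 1.0036945734136797}
top [[397.1246   0.     322.4035]
 [  0.     397.1246 200.6955]
 [  0.       0.       1.    ]] -0.07535827583349718 [0.4752 0.0279 0.8578] [[-0.0095 -0.9914  0.1304]
 [-1.      0.0095 -0.0008]
 [-0.0004 -0.1304 -0.9915]]
scene [[469.4992   0.     318.4574]
 [  0.     469.4992 195.8249]
 [  0.       0.       1.    ]] 0.016151850169528817 [ 0.9672 -0.5217  0.7528] [[ 0.8219  0.3993 -0.4062]
 [ 0.5696 -0.5669  0.5951]
 [ 0.0073 -0.7205 -0.6934]]
```

View pics/top0.png

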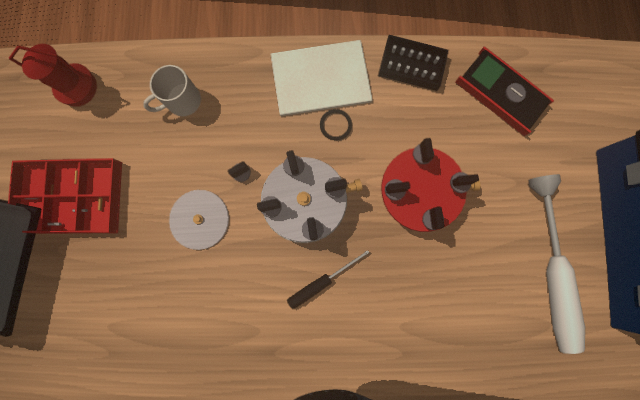

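View pics/scene0.png

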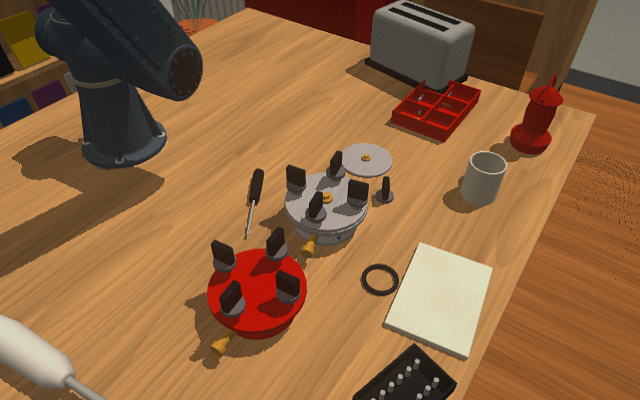

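The top picture shows the steel boiler at (304,199) with the brass outlet towards (358,185). The red look-alike is at (425,190), a small cover at (199,219), the spare knob at (242,172), the seal at (336,124) and the screwdriver at (328,280). Candidates for knob 1 are the steel boiler's bar at (336,186) and the red one's at (465,182). By the description it's (336,186). I'll check it in a close crop.

```bash
cat > h.py <<'E'
import numpy as np,cv2
from rig import readout,cams,bot
np.set_printoptions(precision=4,suppress=True)
def ray(c,uv,R=None,p=None):
    K=c['intrinsics'];d=(np.array(uv,float)-[K[0,2],K[1,2]])/[K[0,0],K[1,1]]
    s=d.copy()
    for _ in range(20): s=d/(1+c['k1']*(s@s))
    R=c['rotation'] if R is None else R;p=c['xyz'] if p is None else p
    return np.array(p),np.array(R)@[s[0],s[1],1]
def onz(c,uv,z,**k):
    p,d=ray(c,uv,**k);return p+d*(z-p[2])/d[2]
def wristcap():
    s=readout.read_state();c=cams.capture('wrist');T=np.array(c['tool_from_camera']);R=np.array(s['tcp_rot'])
    c['rotation']=R@T[:3,:3];c['xyz']=np.array(s['position'])+R@T[:3,3];return c
E
python3 - <<'E'
from h import *
c=cams.capture('top');im=c['image']
cv2.imwrite('pics/crop0.png',cv2.resize(im[135:255,245:385],None,fx=5,fy=5,interpolation=cv2.INTER_CUBIC))
for n,uv,z in(('plug',(304,199),.08),('k1',(336,186),.134),('outlet',(358,185),.032),('red',(425,190),.06)):print(n,onz(c,uv,z))
E
```

```text
plug [0.5812 0.0636 0.08  ]
k1 [0.5976 0.0019 0.134 ]
outlet [ 0.6165 -0.0482  0.032 ]
red [ 0.6002 -0.1826  0.06  ]
```

View pics/crop0.png

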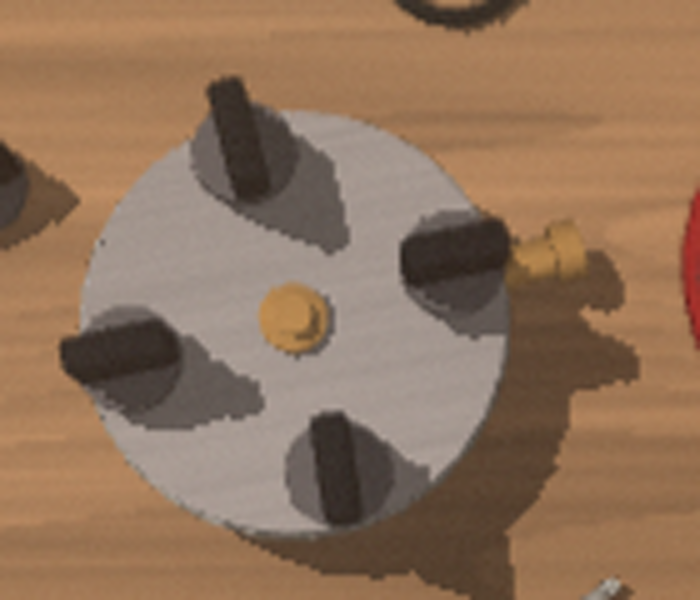

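Crop: knob 1's bar is at crop (455,252), i.e. (336,185) in full, right over the outlet. The others are at (238,140), (122,352) and (338,468), and all four bars point radially. Boiler centre ≈ (0.581, 0.064), yaw ≈ -73.5°, so the choice holds. I'll go above it and look from close by.

```bash
python3 -m inch '[[2,3.3,5,7,8.7],[6,9.9,10,14,8.7],[10,16.5,10,21,8.7],[14,23,10,28,8.7],[18,29.7,10,35,8.7],[20,33,10,42,8.7],[22,36.3,10,49,8.7],[24,39.6,10,56,8.7],[26,43,10,63,8.7],[28,46.2,10,70,8.7]]'; python3 -m inch '[[2,3.3,0,7,6],[4,6.6,0,14,4],[6,10,0,20,4],[8,13.2,0,20,4],[10,16.5,0,20,4],[12,20,0,20,4],[12,20,0,20,4],[12,20,0,20,4]]'
python3 - <<'E'
from h import *
c=wristcap();cv2.imwrite('pics/w0.png',c['image']);s=readout.read_state();print(s['time_s'],s['position'],s['tcp_rot'],s['joint_positions'],c['xyz'])
for n,p in(('ctr',(.581,.064,.08)),):
    q=c['rotation'].T@(np.array(p)-c['xyz']);print(q)
E
```

```text
time_s: 0.98
position: [0.3813, -0.264, 0.3171]
tcp_rot: [[0.053, 0.999, 0.0], [0.999, -0.053, -0.0], [-0.0, 0.0, -1.0]]
force: [-0.3, -0.5, -0.2]
opening: 1.003
grasp_force: 0.0
time_s: 1.65
position: [0.5011, -0.064, 0.3166]
tcp_rot: [[-0.291, 0.957, -0.001], [0.957, 0.291, 0.0], [0.0, -0.001, -1.0]]
force: [-0.4, 0.3, 0.3]
opening: 0.503
grasp_force: 0.0
1.7 [ 0.5006 -0.0653  0.3166] [[-0.2891  0.9573 -0.0012]
 [ 0.9573  0.2891 -0.0004]
 [ 0.     -0.0012 -1.    ]] [-20.1083  14.7531  91.7653  -0.0438  73.5377 -36.8987] [0.4781 0.0134 0.4788]
[ 0.1137 -0.1344  0.3757]
```

View pics/w0.png

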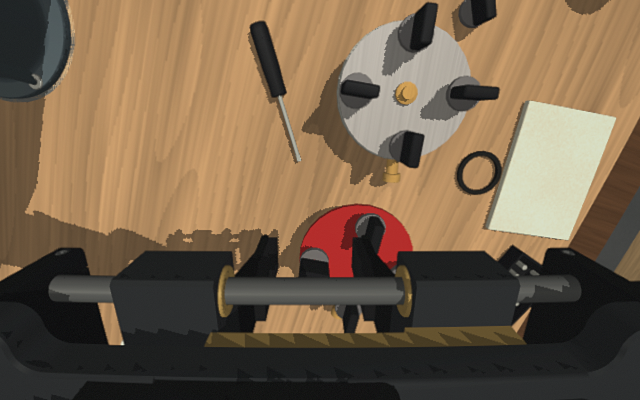

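The wrist picture shows the steel boiler with its plug at (405,92), outlet at (392,172) below it and knob 1 at (405,148). Knob 2 is on the right at (475,92), knob 3 at (422,27) and knob 4 at (360,90). I'll measure by mask in both views.

```bash
python3 - <<'E'
from h import *
def meas(c,ctr0,tag):
    hsv=cv2.cvtColor(c['image'],cv2.COLOR_BGR2HSV)
    m=((hsv[...,2]<75)).astype(np.uint8)  # dark bars
    br=((hsv[...,0]>12)&(hsv[...,0]<28)&(hsv[...,1]>140)&(hsv[...,2]>150)).astype(np.uint8)
    # plug
    n,l,st,ce=cv2.connectedComponentsWithStats(br)
    for i in range(1,n):
        if st[i,4]>25:
            p=onz(c,ce[i],.08)
            if np.hypot(*(p[:2]-ctr0))<.02:print(tag,'plug',ce[i],st[i,4],p[:2])
            p=onz(c,ce[i],.032)
            if .09<np.hypot(*(p[:2]-ctr0))<.14:print(tag,'outlet',ce[i],st[i,4],p[:2])
    n,l,st,ce=cv2.connectedComponentsWithStats((hsv[...,2]<58).astype(np.uint8))
    for i in range(1,n):
        p=onz(c,ce[i],.118)
        if st[i,4]>60 and np.hypot(*(p[:2]-ctr0))<.11:
            ys,xs=np.where(l==i);P=np.array([onz(c,(x,y),.118)[:2] for x,y in zip(xs,ys)])
            e,v=np.linalg.eigh(np.cov((P-P.mean(0)).T));a=np.degrees(np.arctan2(v[1,1],v[0,1]))
            print(tag,'dark',ce[i],st[i,4],P.mean(0),'ang',a,'len',np.sqrt(e[::-1]*12))
c=np.array([.581,.064])
meas(cams.capture('top'),c,'top');meas(wristcap(),c,'wr')
E
```

```text
top outlet [354.0833 185.4167] 60 [ 0.6157 -0.0399]
wr plug [407.9795  90.0308] 292 [0.582  0.0668]
wr outlet [393.9759 166.759 ] 83 [ 0.6144 -0.0339]
wr outlet [393.5825 176.3786] 103 [ 0.6191 -0.0478]
wr dark [422.9541  25.0734] 981 [0.5635 0.1285] ang 87.60969274751012 len [0.047  0.0235]
wr dark [481.0861  10.5412] 534 [0.6182 0.1613] ang -141.76000271086767 len [0.0328 0.0205]
wr dark [360.1982  87.3684] 570 [0.5195 0.0483] ang -169.9185023469853 len [0.0415 0.016 ]
wr dark [474.7865  90.0415] 651 [0.6452 0.0845] ang -162.33701873186115 len [0.0536 0.0148]
wr dark [412.2303 146.737 ] 673 [0.6003 0.0035] ang 106.64752045394133 len [0.0387 0.0242]
```

```bash
python3 -m inch '[[4,2.7,-3,0,4],[7,4.7,-6,0,4],[10,6.7,-10,0,4],[10,6.7,-14,0,4],[10,6.7,-16,0,4],[10,6.7,-16,0,4],[10,6.7,-16,0,4],[10,6.7,-16,0,4]]'
python3 - <<'E'
from h import *
c=wristcap();cv2.imwrite('pics/w1.png',c['image']);s=readout.read_state();print(s['time_s'],s['position'],s['joint_positions'],c['xyz'],s['moment'])
np.save('base.npy',s['moment'])
for p in((.6007,.0017,.134),(.6453,.0837,.134),(.5187,.0463,.134),np.array(s['position'])):
    q=c['rotation'].T@(np.array(p)-c['xyz']);print(c['intrinsics'][0,0]*q[:2]/q[2]+c['intrinsics'][:2,2])
E
```

```text
time_s: 2.47
position: [0.6012, -0.0006, 0.1584]
tcp_rot: [[-0.285, 0.959, 0.001], [0.959, 0.285, -0.001], [-0.001, 0.001, -1.0]]
force: [1.0, 0.9, 0.6]
opening: 0.461
grasp_force: 0.0
2.5167 [ 0.602  -0.0006  0.1597] [-10.6778  32.7326  89.134   -0.0122  57.894  -27.2275] [0.5784 0.077  0.3205] [-0.0047 -0.1134 -0.0028]
[314.2254 232.013 ]
[424.4874 130.3041]
[204.3351 129.7934]
[315.1479 253.1691]
```

View pics/w1.png

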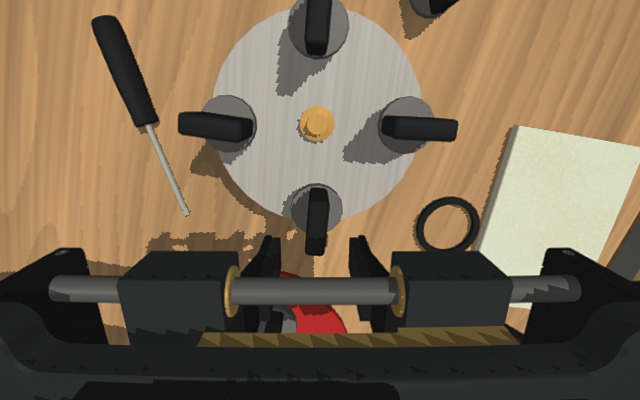

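The picture shows knob 1's bar at (317,195–254), midway between the fingertips at 272 and 360, and lined up with them. The plug is at (319,121), knob 2's outer end at (458,129) and knob 4's at (178,124).

```bash
python3 - <<'E'
from h import *
c=wristcap();u=np.array([.284,-.959]);v=np.array([.959,.284])
print(c['xyz'],c['rotation'])
print('plug',onz(c,(319,121),.082)[:2])
for n,uv,d in(('k1 out',(316,254),u*.086),('k2 out',(458,129),v*.086),('k4 out',(178,124),-v*.086)):
    print(n,'-> centre',onz(c,uv,.134)[:2]-d)
E
```

```text
[0.5787 0.077  0.3217] [[ 0.9583  0.2721  0.0871]
 [ 0.2856 -0.9158 -0.2822]
 [ 0.003   0.2953 -0.9554]]
plug [0.5854 0.0692]
k1 out -> centre [0.5831 0.0684]
k2 out -> centre [0.5841 0.0666]
k4 out -> centre [0.585  0.0697]
```

Centre ≈ (0.584, 0.068). I'll shift 5 mm, lower and close.

```bash
python3 -m inch '[[0.1,0.5,-2,0,4],[0.1,0.5,-4,0,4],[0.1,0.5,-5.8,0,4],[0.1,0.5,-5.8,0,4],[0.1,0.5,-5.8,0,2],[0.1,0.5,-5.8,0,0],[0.1,0.5,-5.8,0,0],[0.1,0.5,-5.8,0,0],[0.1,0.5,-5.8,0,0],[0.1,0.5,-5.8,0,0]]'
cat > st.py <<'E'
from h import *
s=readout.read_state();R=np.array(s['tcp_rot'])
print('t',round(s['time_s'],2),'p',np.array(s['position']),'yaw',round(np.degrees(np.arctan2(R[1,0],R[0,0])),1),'F',np.array(s['force']),'M',np.array(s['moment']),'open_cm',round(s['opening']*8.7,3),'g',round(s['grasp_force'],1))
E
python3 st.py
```

```text
time_s: 3.4
position: [0.601, 0.0056, 0.1002]
tcp_rot: [[-0.287, 0.958, -0.002], [0.958, 0.287, -0.001], [-0.0, -0.002, -1.0]]
force: [-3.6, -1.7, 6.3]
opening: 0.159
grasp_force: 30.0
t 3.4 p [0.601  0.0056 0.1002] yaw 106.7 F [-3.6056 -1.6722  6.2694] M [-0.3496  0.4999 -0.1274] open_cm 1.383 g 30.0
```

```bash
python3 -m inch '[[0,0,0,-5,0],[0,0,0,-10,0],[0,0,0,-10,0]]' >/dev/null; python3 st.py;  python3 -m inch '[[0,0,0,-5,0],[0,0,0,-5,0]]'>/dev/null; python3 st.py; python3 -m inch '[[0,0,0,-5,0],[0,0,0,-5,0]]' >/dev/null; python3 st.py
```

```text
t 3.65 p [0.6013 0.0054 0.1002] yaw 96.6 F [-3.6596 -1.715   6.4667] M [-0.2927  0.4727  0.245 ] open_cm 1.372 g 30.0
t 3.82 p [0.6014 0.0054 0.1002] yaw 91.6 F [-3.5752 -1.0466  6.1022] M [-0.3367  0.4385  0.3481] open_cm 1.363 g 30.0
t 3.98 p [0.6016 0.0055 0.1002] yaw 86.6 F [-1.9489 -1.4853  6.2845] M [-0.2781  0.3859  0.4214] open_cm 1.328 g 30.0
```

```bash
for i in 1 2 3 4; do :; done; python3 -m inch '[[0,0,0,-5,0],[0,0,0,-5,0]]' >/dev/null; python3 st.py;  python3 -m inch '[[0,0,0,-5,0],[0,0,0,-5,0]]'>/dev/null; python3 st.py; python3 -m inch '[[0,0,0,-5,0],[0,0,0,-5,0]]' >/dev/null; python3 st.py
```

```text
t 4.15 p [0.6017 0.0055 0.1002] yaw 81.6 F [-2.537  -2.3859  5.6482] M [-0.3048  0.3533  0.3473] open_cm 1.36 g 30.0
t 4.32 p [0.6019 0.0054 0.1002] yaw 76.6 F [-1.5554 -1.1421  5.4543] M [-0.2535  0.3044  0.3977] open_cm 1.374 g 30.0
t 4.48 p [0.6021 0.0054 0.1002] yaw 71.7 F [-1.7882 -2.1722  6.7128] M [-0.3766  0.2926  0.3371] open_cm 1.363 g 30.0
```

```bash
python3 -m inch '[[0,0,0,-5,0],[0,0,0,-5,0]]' >/dev/null; python3 st.py;  python3 -m inch '[[0,0,0,-5,0],[0,0,0,-5,0]]'>/dev/null; python3 st.py; python3 -m inch '[[0,0,0,-5,0],[0,0,0,-5,0]]' >/dev/null; python3 st.py
```

```text
t 4.65 p [0.6022 0.0053 0.1002] yaw 66.7 F [-1.5552 -1.9064  6.3449] M [-0.3022  0.275   0.4125] open_cm 1.394 g 30.0
t 4.82 p [0.6024 0.0052 0.1002] yaw 61.7 F [-0.9481 -2.6224  5.4773] M [-0.3918  0.2406  0.4079] open_cm 1.385 g 30.0
t 4.98 p [0.6025 0.0052 0.1002] yaw 56.7 F [-1.4787 -3.0747  5.5094] M [-0.4572  0.2504  0.3573] open_cm 1.371 g 30.0
```

```bash
cat > av.py <<'E'
from h import *
m=[]
for _ in range(4):
    m.append(readout.read_state()['moment'][2]);cams.capture('wrist')
m.append(readout.read_state()['moment'][2]);print('Mz mean',np.mean(m),'sd',np.std(m))
E
python3 -m inch '[[0,0,0,-5,0],[0,0,0,-5,0]]' >/dev/null; python3 st.py;  python3 -m inch '[[0,0,0,-5,0],[0,0,0,-5,0]]'>/dev/null; python3 st.py; python3 av.py
```

```text
t 5.15 p [0.6026 0.0051 0.1002] yaw 51.7 F [ 0.0093 -2.7916  4.6091] M [-0.4618  0.1847  0.4195] open_cm 1.414 g 30.0
t 5.32 p [0.6028 0.0049 0.1002] yaw 46.7 F [-0.8422 -2.4224  5.468 ] M [-0.5316  0.2314  0.4272] open_cm 1.39 g 30.0
Mz mean 0.37753141489698755 sd 0.02735320152446822
```

```bash
python3 -m inch '[[0,0,0,-5,0],[0,0,0,-5,0]]' >/dev/null; python3 st.py;  python3 -m inch '[[0,0,0,-5,0],[0,0,0,-5,0]]'>/dev/null; python3 st.py; python3 av.py
python3 - <<'E'
from h import *
cv2.imwrite('pics/w2.png',cams.capture('wrist')['image'])
E
```

```text
t 5.68 p [0.6029 0.0049 0.1002] yaw 41.8 F [-1.9265 -3.8189  5.7328] M [-0.5982  0.1696  0.3651] open_cm 1.377 g 30.0
t 5.85 p [0.603  0.0047 0.1002] yaw 36.8 F [-0.7475 -3.7954  5.6351] M [-0.626   0.1497  0.4408] open_cm 1.398 g 30.0
Mz mean 0.4619464311431195 sd 0.024431050368584232
```

View pics/w2.png

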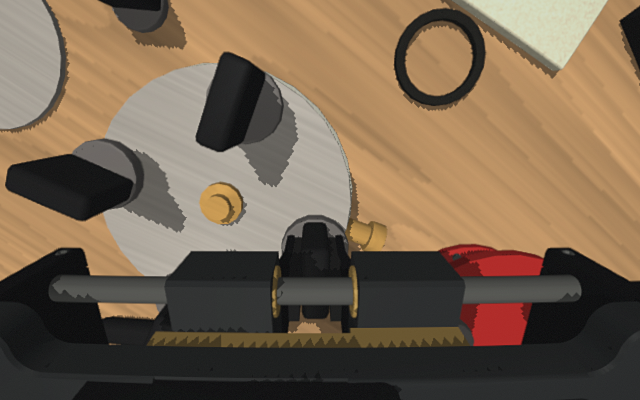

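The bar at (315,265) still lies square between the pads, so the grip is not slipping. The moment has started to rise (0.46), so I'll go on 10° in small steps.

```bash
python3 -m inch '[[0,0,0,-5,0],[0,0,0,-5,0]]' >/dev/null; python3 av.py;  python3 -m inch '[[0,0,0,-4,0],[0,0,0,-4,0]]'>/dev/null;  python3 av.py; python3 st.py
```

```text
Mz mean 0.5018486571744619 sd 0.02994663483237998
Mz mean 0.5444389032544776 sd 0.018068405278301065
t 6.83 p [0.6032 0.0045 0.1002] yaw 28.0 F [-1.1429 -3.8448  5.7699] M [-0.7474  0.1361  0.5367] open_cm 1.364 g 30.0
```

Snug (0.544). I'll relax the bush, release, lift, and go to knob 3.

```bash
python3 -m inch '[[0,0,0,6,0],[0,0,0,12,0],[0,0,0,12,4],[0,0,0,12,4],[0,0,0,12,4],[0,0,2,12,4],[0,0,4,12,4],[0,0,6,12,4],[0,0,6,12,4]]' >/dev/null; python3 st.py; python3 -m inch '[[-0.4,1.3,0,7,4],[-0.8,2.6,0,14,4],[-1.2,4,0,21,4],[-1.6,5.3,0,28,4],[-2,6.7,0,35,4],[-2.4,8,0,42,4],[-2.8,9.4,0,49,4],[-3.2,10.6,0,56,4],[-3.8,12.6,0,63,4],[-3.8,12.6,0,66.5,4]]' >/dev/null
python3 -m inch '[[0,0,0,0,4],[0,0,0,0,4]]' >/dev/null; python3 st.py
python3 - <<'E'
from h import *
cv2.imwrite('pics/w3.png',wristcap()['image'])
E
```

```text
t 7.58 p [0.6044 0.0061 0.1624] yaw 39.6 F [-0.3864  0.0381  0.2317] M [-0.0639 -0.0074 -0.0022] open_cm 3.944 g 0.0
t 8.58 p [0.5634 0.1323 0.1581] yaw 106.1 F [ 0.7199  0.0302 -0.4649] M [-0.0426 -0.0935 -0.0052] open_cm 4.012 g 0.0
```

View pics/w3.png

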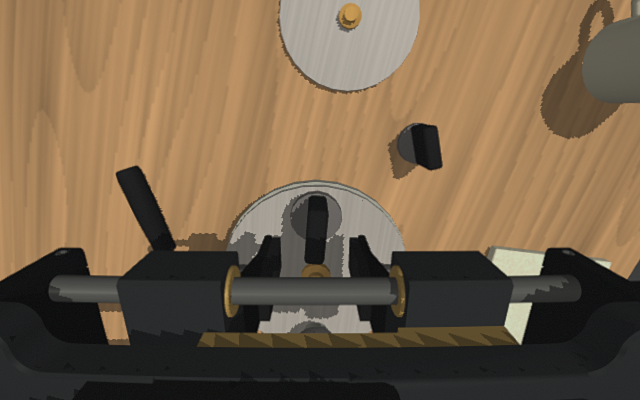

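Knob 3's bar is at (317,195–262), centred between the fingers. The spare knob at (425,147) is well clear. Down, close and turn.

```bash
python3 -m inch '[[0,0,-2,0,4],[0,0,-4,0,4],[0,0,-5.8,0,4],[0,0,-5.8,0,4],[0,0,-5.8,0,2],[0,0,-5.8,0,0],[0,0,-5.8,0,0],[0,0,-5.8,0,0],[0,0,-5.8,0,0],[0,0,-5.8,0,0]]'>/dev/null; python3 st.py; python3 -m inch '[[0,0,0,-5,0],[0,0,0,-10,0],[0,0,0,-10,0]]' >/dev/null; python3 st.py;python3 -m inch '[[0,0,0,-5,0],[0,0,0,-5,0]]' >/dev/null; python3 st.py;python3 -m inch '[[0,0,0,-5,0],[0,0,0,-5,0]]' >/dev/null; python3 st.py; python3 av.py
```

```text
t 9.47 p [0.5644 0.1321 0.102 ] yaw 106.1 F [-0.2027 -0.2379  3.5539] M [ 0.0553 -0.0324 -0.1282] open_cm 1.384 g 30.0
t 9.72 p [0.5646 0.1324 0.102 ] yaw 96.1 F [-1.0647  1.4785  4.3605] M [ 0.2361 -0.0499  0.2857] open_cm 1.371 g 30.0
t 9.88 p [0.5647 0.1324 0.102 ] yaw 91.3 F [-0.2762  1.568   6.4436] M [ 0.3269 -0.11    0.4073] open_cm 1.377 g 30.0
t 10.05 p [0.5649 0.1324 0.1019] yaw 86.3 F [0.692  1.7993 5.5061] M [ 0.3257 -0.1627  0.3967] open_cm 1.362 g 30.0
Mz mean 0.41590244044495284 sd 0.012993296623046892
```

```bash
for k in a; do python3 -m inch '[[0,0,0,-5,0],[0,0,0,-5,0]]' >/dev/null; python3 st.py; python3 -m inch '[[0,0,0,-5,0],[0,0,0,-5,0]]' >/dev/null; python3 av.py; done
```

```text
t 10.42 p [0.5651 0.1324 0.102 ] yaw 81.3 F [0.6454 1.881  5.3126] M [ 0.3458 -0.1221  0.4084] open_cm 1.331 g 30.0
Mz mean 0.40369873044221977 sd 0.015801653691897434
```

```bash
python3 -m inch '[[0,0,0,-5,0],[0,0,0,-5,0]]' >/dev/null; python3 st.py; python3 -m inch '[[0,0,0,-5,0],[0,0,0,-5,0]]' >/dev/null; python3 st.py; python3 -m inch '[[0,0,0,-5,0],[0,0,0,-5,0]]' >/dev/null; python3 av.py
```

```text
t 10.95 p [0.5655 0.1323 0.102 ] yaw 71.3 F [1.2791 2.7154 5.8846] M [ 0.2929 -0.3125  0.3502] open_cm 1.395 g 30.0
t 11.12 p [0.5656 0.1322 0.102 ] yaw 66.3 F [1.2477 2.1248 5.3492] M [ 0.2449 -0.3211  0.4277] open_cm 1.352 g 30.0
Mz mean 0.4751473326464528 sd 0.007702432802664731
```

```bash
python3 -m inch '[[0,0,0,-4,0],[0,0,0,-4,0]]' >/dev/null; python3 av.py; python3 -m inch '[[0,0,0,-3,0],[0,0,0,-3,0]]' >/dev/null; python3 av.py; python3 st.py
```

```text
Mz mean 0.5242028374822724 sd 0.026870899807167066
Mz mean 0.5337668949608328 sd 0.018461536169358975
t 12.22 p [0.566  0.1321 0.102 ] yaw 54.5 F [3.1488 1.1769 5.954 ] M [ 0.1916 -0.4695  0.5604] open_cm 1.375 g 30.0
```

Snug. Release and on to knob 2 (gripper yaw 196.5° so that joint 6 keeps its range).

```bash
python3 -m inch '[[0,0,0,6,0],[0,0,0,12,0],[0,0,0,12,4],[0,0,0,12,4],[0,0,0,12,4],[0,0,2,12,4],[0,0,4,12,4],[0,0,6,12,4],[0,0,6,12,4]]' >/dev/null; python3 st.py; python3 -m inch '[[0.8,-0.5,0,7,4],[1.6,-1,0,14,4],[2.4,-1.5,0,21,4],[3.2,-2,0,28,4],[4,-2.5,0,35,4],[4.8,-3,0,42,4],[5.6,-3.5,0,49,4],[6.4,-4,0,56,4],[7.2,-4.5,0,63,4],[8.1,-4.5,0,70,4]]' >/dev/null
python3 -m inch '[[0,0,0,7,4],[0,0,0,14,4],[0,0,0,21,4],[0,0,0,28,4],[0,0,0,35,4],[0,0,0,42,4],[0,0,0,49,4],[0,0,0,56,4],[0,0,0,60,4],[0,0,0,60,4]]' >/dev/null; python3 st.py
python3 - <<'E'
from h import *
cv2.imwrite('pics/w4.png',wristcap()['image'])
E
```

```text
t 12.97 p [0.5656 0.1321 0.1639] yaw 66.2 F [-0.0739  0.5939  0.5521] M [-0.0245 -0.101  -0.0563] open_cm 3.952 g 0.0
t 14.63 p [0.6436 0.0869 0.1592] yaw -163.8 F [-0.5697  0.1567 -0.3693] M [ 0.0979 -0.129  -0.0616] open_cm 4.009 g 0.0
```

View pics/w4.png

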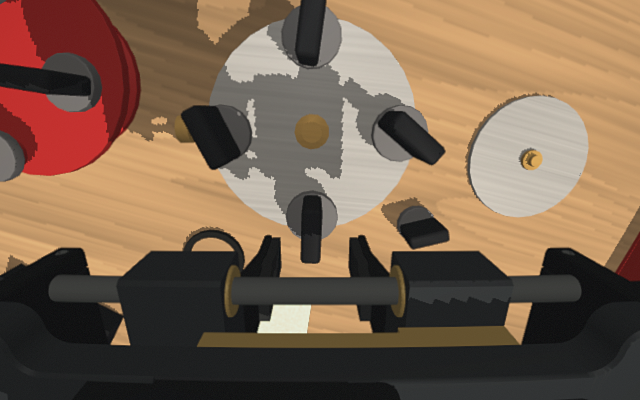

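Knob 2's bar is at (312,197–262), about 2 mm left of the finger middle (316), so I'll shift -y 2 mm. The spare knob at (420,228) stands below, clear of the fingers.

```bash
python3 -m inch '[[0.2,-0.2,-2,0,4],[0.2,-0.2,-4,0,4],[0.2,-0.2,-5.8,0,4],[0.2,-0.2,-5.8,0,4],[0.2,-0.2,-5.8,0,2],[0.2,-0.2,-5.8,0,0],[0.2,-0.2,-5.8,0,0],[0.2,-0.2,-5.8,0,0],[0.2,-0.2,-5.8,0,0],[0.2,-0.2,-5.8,0,0]]'>/dev/null; python3 st.py; python3 -m inch '[[0,0,0,-5,0],[0,0,0,-10,0],[0,0,0,-10,0]]' >/dev/null; python3 st.py;python3 -m inch '[[0,0,0,-5,0],[0,0,0,-5,0]]' >/dev/null; python3 st.py;python3 -m inch '[[0,0,0,-5,0],[0,0,0,-5,0]]' >/dev/null; python3 st.py; python3 av.py
```

```text
t 15.52 p [0.6474 0.0854 0.1041] yaw -163.9 F [0.3343 0.4734 3.4101] M [ 0.298  -0.0764 -0.0098] open_cm 1.392 g 30.0
t 15.77 p [0.6474 0.0852 0.1041] yaw -173.8 F [-0.6302  0.7242  4.4298] M [ 0.2489 -0.0083  0.3025] open_cm 1.378 g 30.0
t 15.93 p [0.6474 0.0852 0.1041] yaw -178.7 F [-1.3093  1.1804  6.028 ] M [0.3071 0.0366 0.3993] open_cm 1.362 g 30.0
t 16.1 p [0.6474 0.0851 0.1041] yaw 176.3 F [-0.319   0.5643  5.4935] M [0.2739 0.0062 0.369 ] open_cm 1.361 g 30.0
Mz mean 0.38047095903774936 sd 0.016695904866268405
```

```bash
python3 -m inch '[[0,0,0,-5,0],[0,0,0,-5,0]]' >/dev/null; python3 st.py; python3 -m inch '[[0,0,0,-5,0],[0,0,0,-5,0]]' >/dev/null; python3 st.py; python3 -m inch '[[0,0,0,-5,0],[0,0,0,-5,0]]' >/dev/null; python3 av.py
```

```text
t 16.47 p [0.6474 0.085  0.1041] yaw 171.3 F [-0.9767  0.1308  6.5343] M [0.1846 0.035  0.3826] open_cm 1.367 g 30.0
t 16.63 p [0.6474 0.0849 0.1041] yaw 166.3 F [-1.0523  0.6095  5.5601] M [0.1177 0.032  0.4406] open_cm 1.345 g 30.0
Mz mean 0.482440138223496 sd 0.027129162002956432
```

```bash
python3 -m inch '[[0,0,0,-4,0],[0,0,0,-4,0]]' >/dev/null; python3 av.py; python3 -m inch '[[0,0,0,-3,0],[0,0,0,-3,0]]' >/dev/null; python3 av.py; python3 st.py
```

```text
Mz mean 0.4690744829150236 sd 0.028510303596515466
Mz mean 0.5062251895840602 sd 0.026301383202978333
t 17.73 p [0.6473 0.0848 0.1041] yaw 154.5 F [-0.7542 -0.1698  5.5834] M [0.0725 0.0457 0.4729] open_cm 1.377 g 30.0
```

```bash
python3 -m inch '[[0,0,0,-5,0],[0,0,0,-5,0]]' >/dev/null; python3 av.py;python3 av.py; python3 st.py
```

```text
Mz mean 0.5499378266464025 sd 0.01620472782930853
Mz mean 0.5498084845094848 sd 0.02411213035987857
t 18.3 p [0.6473 0.0847 0.1041] yaw 149.5 F [-0.5791 -0.5625  4.7204] M [0.0172 0.0651 0.5788] open_cm 1.327 g 30.0
```

Knob 2 is snug (0.55). On to knob 4.

```bash
python3 -m inch '[[0,0,0,6,0],[0,0,0,12,0],[0,0,0,12,4],[0,0,0,12,4],[0,0,0,12,4],[0,0,2,12,4],[0,0,4,12,4],[0,0,6,12,4],[0,0,6,12,4]]' >/dev/null; python3 st.py; python3 -m inch '[[-1.5,-0.5,0,7,4],[-3,-1,0,14,4],[-5,-1.5,0,21,4],[-7,-2,0,28,4],[-9,-2.5,0,35,4],[-11,-3,0,35,4],[-12.7,-3.6,0,35,4],[-12.7,-3.6,0,35,4],[-12.7,-3.6,0,35,4]]' >/dev/null;python3 st.py
python3 - <<'E'
from h import *
cv2.imwrite('pics/w5.png',wristcap()['image'])
E
```

```text
t 19.05 p [0.6495 0.085  0.1668] yaw 161.1 F [0.5632 0.1935 0.5304] M [ 0.0572 -0.2095  0.0304] open_cm 3.967 g 0.0
t 19.8 p [0.5192 0.0489 0.1624] yaw -163.9 F [ 0.5178  0.2595 -0.2206] M [ 0.103  -0.1608  0.0075] open_cm 3.966 g 0.0
```

View pics/w5.png

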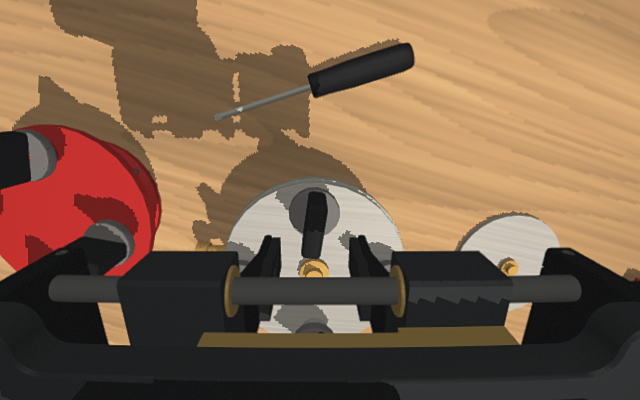

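Knob 4's bar is at (314,192–257), between the fingers and about 1 mm off centre. Down and turn.

```bash
python3 -m inch '[[0.1,-0.1,-2,0,4],[0.1,-0.1,-4,0,4],[0.1,-0.1,-6.1,0,4],[0.1,-0.1,-6.1,0,4],[0.1,-0.1,-6.1,0,2],[0.1,-0.1,-6.1,0,0],[0.1,-0.1,-6.1,0,0],[0.1,-0.1,-6.1,0,0],[0.1,-0.1,-6.1,0,0],[0.1,-0.1,-6.1,0,0]]'>/dev/null; python3 st.py; python3 -m inch '[[0,0,0,-5,0],[0,0,0,-10,0],[0,0,0,-10,0]]' >/dev/null; python3 st.py;python3 -m inch '[[0,0,0,-5,0],[0,0,0,-5,0]]' >/dev/null; python3 st.py;python3 -m inch '[[0,0,0,-5,0],[0,0,0,-5,0]]' >/dev/null; python3 st.py; python3 av.py
```

```text
t 20.68 p [0.5212 0.0488 0.1029] yaw -163.9 F [-0.5429  3.8685  3.4578] M [ 0.7712 -0.0294 -0.2132] open_cm 1.453 g 28.6
t 20.93 p [0.5206 0.0486 0.1029] yaw -174.0 F [-0.9895  4.7325  5.6338] M [0.7152 0.1313 0.0572] open_cm 1.402 g 30.0
t 21.1 p [0.5206 0.0485 0.103 ] yaw -178.9 F [-1.301   3.5964  5.6211] M [0.7048 0.1668 0.2642] open_cm 1.368 g 30.0
t 21.27 p [0.5206 0.0484 0.103 ] yaw 176.1 F [-1.0667  3.0413  5.3192] M [0.5908 0.0617 0.3735] open_cm 1.352 g 30.0
Mz mean 0.40482836260179555 sd 0.019048998902796536
```

```bash
python3 -m inch '[[0,0,0,-5,0],[0,0,0,-5,0]]' >/dev/null; python3 st.py; python3 -m inch '[[0,0,0,-5,0],[0,0,0,-5,0]]' >/dev/null; python3 st.py; python3 -m inch '[[0,0,0,-5,0],[0,0,0,-5,0]]' >/dev/null; python3 av.py
```

```text
t 21.63 p [0.5206 0.0484 0.103 ] yaw 171.1 F [-1.046   3.0466  6.4514] M [0.6058 0.1241 0.3514] open_cm 1.394 g 30.0
t 21.8 p [0.5206 0.0483 0.103 ] yaw 166.1 F [-2.37    2.7125  5.5859] M [0.5498 0.0975 0.4443] open_cm 1.374 g 30.0
Mz mean 0.41227159208772557 sd 0.027914545775449592
```

```bash
python3 -m inch '[[0,0,0,-5,0],[0,0,0,-5,0]]' >/dev/null; python3 st.py; python3 -m inch '[[0,0,0,-5,0],[0,0,0,-5,0]]' >/dev/null; python3 av.py
```

```text
t 22.33 p [0.5206 0.0482 0.103 ] yaw 156.2 F [-2.3678  1.0324  6.1228] M [0.3911 0.1344 0.4527] open_cm 1.374 g 30.0
Mz mean 0.4789917176817481 sd 0.02477926862856841
```

```bash
python3 -m inch '[[0,0,0,-5,0],[0,0,0,-5,0]]' >/dev/null; python3 av.py; python3 -m inch '[[0,0,0,-3,0],[0,0,0,-3,0]]' >/dev/null; python3 av.py; python3 st.py
```

```text
Mz mean 0.5244580052241039 sd 0.016573672385720443
Mz mean 0.5494423302325503 sd 0.014074614149728555
t 23.43 p [0.5205 0.048  0.103 ] yaw 143.4 F [-1.2466  1.8607  5.5979] M [0.2956 0.2064 0.5476] open_cm 1.356 g 30.0
```

Round one done. Round two: back to knob 1 (bar left at yaw ≈ 40°).

```bash
python3 -m inch '[[0,0,0,6,0],[0,0,0,12,0],[0,0,0,12,4],[0,0,0,12,4],[0,0,0,12,4],[0,0,2,12,4],[0,0,4,12,4],[0,0,6,12,4],[0,0,6,12,4]]' >/dev/null; python3 st.py; python3 -m inch '[[1,-0.5,0,-7,4],[2,-1,0,-14,4],[3,-1.5,0,-21,4],[4,-2,0,-28,4],[5,-2.5,0,-35,4],[6,-3,0,-42,4],[7,-3.5,0,-49,4],[8.2,-4.3,0,-56,4],[8.2,-4.3,0,-63,4],[8.2,-4.3,0,-70,4]]' >/dev/null;  python3 -m inch '[[0,0,0,-7,4],[0,0,0,-14,4],[0,0,0,-21,4],[0,0,0,-28,4],[0,0,0,-35,4],[0,0,0,-42,4],[0,0,0,-45.5,4],[0,0,0,-45.5,4],[0,0,0,-45.5,4]]' >/dev/null;python3 st.py
python3 - <<'E'
from h import *
cv2.imwrite('pics/w6.png',wristcap()['image'])
E
```

```text
t 24.18 p [0.5234 0.0476 0.1652] yaw 155.1 F [-0.6341  0.1528 -0.2458] M [ 0.0677 -0.174  -0.0606] open_cm 3.894 g 0.0
t 25.77 p [0.6024 0.005  0.1611] yaw 39.7 F [ 0.2254  0.2002 -0.2125] M [-0.0877 -0.1007 -0.0072] open_cm 4.019 g 0.0
```

View pics/w6.png

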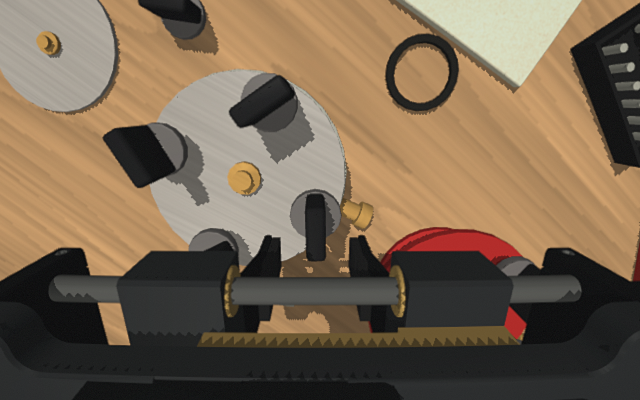

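Knob 1's bar is at (315,195–260), square and centred. Grip and turn on. That was the tenth picture, so from here I go by the numbers.

```bash
python3 -m inch '[[0,0,-2,0,4],[0,0,-4,0,4],[0,0,-6,0,4],[0,0,-6,0,4],[0,0,-6,0,2],[0,0,-6,0,0],[0,0,-6,0,0],[0,0,-6,0,0],[0,0,-6,0,0],[0,0,-6,0,0]]'>/dev/null; python3 st.py; python3 -m inch '[[0,0,0,-6,0],[0,0,0,-12,0],[0,0,0,-12,0]]' >/dev/null; python3 st.py;python3 -m inch '[[0,0,0,-5,0],[0,0,0,-5,0]]' >/dev/null; python3 av.py; python3 -m inch '[[0,0,0,-5,0],[0,0,0,-5,0]]' >/dev/null; python3 av.py
```

```text
t 26.65 p [0.6034 0.0051 0.1031] yaw 39.7 F [0.4916 0.3219 2.8585] M [ 0.0787 -0.0161 -0.0034] open_cm 1.404 g 30.0
t 26.9 p [0.6037 0.0047 0.1031] yaw 27.7 F [ 0.2712 -0.6607  3.9881] M [-0.0102  0.0314  0.445 ] open_cm 1.412 g 30.0
Mz mean 0.5491788200004415 sd 0.02306371610283299
Mz mean 0.5970648281823907 sd 0.017892743994184265
```

```bash
python3 -m inch '[[0,0,0,-5,0],[0,0,0,-8,0],[0,0,0,-8,0]]' >/dev/null; python3 av.py; python3 -m inch '[[0,0,0,-4,0],[0,0,0,-4,0]]' >/dev/null; python3 av.py; python3 st.py
```

```text
Mz mean 0.6598162922819321 sd 0.032425901965240325
Mz mean 0.6997159441404419 sd 0.023479858848915004
t 28.45 p [0.604  0.0039 0.103 ] yaw 6.1 F [-0.259  -2.3973  4.9408] M [-0.4683 -0.0111  0.6747] open_cm 1.432 g 30.0
```

```bash
python3 -m inch '[[0,0,0,-5,0],[0,0,0,-5,0]]' >/dev/null; python3 av.py; python3 av.py; python3 st.py
```

```text
Mz mean 0.7540567359086274 sd 0.02966078169905975
Mz mean 0.7550361873208535 sd 0.021187369918455722
t 29.02 p [0.604  0.0037 0.1031] yaw 1.1 F [ 0.0152 -3.2323  5.4722] M [-0.5386  0.0202  0.7715] open_cm 1.423 g 30.0
```

Knob 1 is tight (0.755). Knob 3 next.

```bash
python3 -m inch '[[0,0,0,7,0],[0,0,0,14,0],[0,0,0,17,0],[0,0,0,17,4],[0,0,0,17,4],[0,0,0,17,4],[0,0,2,17,4],[0,0,4,17,4],[0,0,6,17,4],[0,0,6,17,4]]' >/dev/null; python3 st.py; python3 -m inch '[[-0.4,1.3,0,7,4],[-0.8,2.6,0,14,4],[-1.2,4,0,21,4],[-1.6,5.3,0,28,4],[-2,6.7,0,35,4],[-2.4,8,0,42,4],[-2.8,9.4,0,48,4],[-3.2,10.6,0,48,4],[-3.8,12.7,0,48,4],[-3.8,12.7,0,48,4]]' >/dev/null
python3 -m inch '[[0,0,0,0,4],[0,0,0,0,4]]' >/dev/null; python3 st.py
```

```text
t 29.85 p [0.6051 0.0049 0.1653] yaw 17.7 F [ 0.4035 -0.3248  0.178 ] M [-0.0035 -0.0562 -0.0092] open_cm 3.951 g 0.0
t 30.85 p [0.5647 0.1318 0.1615] yaw 65.6 F [-0.2647  0.3456 -0.0277] M [-0.0039 -0.1175 -0.046 ] open_cm 3.996 g 0.0
```

```bash
python3 -m inch '[[0,0,-2,0,4],[0,0,-4,0,4],[0,0,-6,0,4],[0,0,-6,0,4],[0,0,-6,0,2],[0,0,-6,0,0],[0,0,-6,0,0],[0,0,-6,0,0],[0,0,-6,0,0],[0,0,-6,0,0]]'>/dev/null; python3 st.py; python3 -m inch '[[0,0,0,-6,0],[0,0,0,-12,0],[0,0,0,-12,0]]' >/dev/null; python3 st.py;python3 -m inch '[[0,0,0,-5,0],[0,0,0,-5,0]]' >/dev/null; python3 av.py; python3 -m inch '[[0,0,0,-5,0],[0,0,0,-5,0]]' >/dev/null; python3 av.py
```

```text
t 31.68 p [0.5656 0.132  0.103 ] yaw 65.7 F [ 1.0252 -0.4596  2.4383] M [-0.0332 -0.0184  0.0695] open_cm 1.411 g 30.0
t 31.93 p [0.5658 0.1318 0.103 ] yaw 53.7 F [-0.0744 -1.8662  4.1739] M [-0.2093 -0.1445  0.5336] open_cm 1.383 g 30.0
Mz mean 0.5343812461460553 sd 0.030574902328574707
Mz mean 0.5772186483910058 sd 0.03264025138480105
```

```bash
python3 -m inch '[[0,0,0,-5,0],[0,0,0,-10,0],[0,0,0,-10,0]]' >/dev/null; python3 av.py; python3 -m inch '[[0,0,0,-4,0],[0,0,0,-4,0]]' >/dev/null; python3 av.py; python3 st.py
```

```text
Mz mean 0.6807156168869447 sd 0.018992003915849515
Mz mean 0.7032369524610677 sd 0.032504266103520404
t 33.48 p [0.5663 0.1314 0.103 ] yaw 30.0 F [ 1.6821 -3.091   5.5865] M [-0.4344 -0.2734  0.7383] open_cm 1.408 g 30.0
```

```bash
python3 -m inch '[[0,0,0,-4,0],[0,0,0,-4,0]]' >/dev/null; python3 av.py; python3 av.py; python3 st.py
```

```text
Mz mean 0.7140724370726025 sd 0.026306099454810064
Mz mean 0.7266289886063412 sd 0.03095405994807422
t 34.05 p [0.5664 0.1313 0.103 ] yaw 26.0 F [ 1.9136 -2.6314  4.1298] M [-0.5223 -0.2419  0.7147] open_cm 1.457 g 30.0
```

```bash
python3 -m inch '[[0,0,0,-2.5,0],[0,0,0,-2.5,0]]' >/dev/null; python3 av.py; python3 av.py; python3 st.py
```

```text
Mz mean 0.7728403824602174 sd 0.01385642225385765
Mz mean 0.7718292164016354 sd 0.02186284356401101
t 34.62 p [0.5664 0.1312 0.103 ] yaw 23.5 F [ 1.5972 -3.2346  5.41  ] M [-0.5405 -0.2534  0.7679] open_cm 1.426 g 30.0
```

Knob 3 is tight (≈0.76). Knob 2 next.

```bash
python3 -m inch '[[0,0,0,7,0],[0,0,0,14,0],[0,0,0,17,0],[0,0,0,17,4],[0,0,0,17,4],[0,0,0,17,4],[0,0,2,17,4],[0,0,4,17,4],[0,0,6,17,4],[0,0,6,17,4]]' >/dev/null; python3 st.py; python3 -m inch '[[0.8,-0.5,0,7,4],[1.6,-1,0,14,4],[2.4,-1.5,0,21,4],[3.2,-2,0,28,4],[4,-2.5,0,35,4],[4.8,-3,0,42,4],[5.6,-3.5,0,49,4],[6.4,-4,0,56,4],[7.2,-4.6,0,63,4],[8.1,-4.6,0,70,4]]' >/dev/null
python3 -m inch '[[0,0,0,7,4],[0,0,0,14,4],[0,0,0,21,4],[0,0,0,28,4],[0,0,0,35,4],[0,0,0,42,4],[0,0,0,49,4],[0,0,0,51,4],[0,0,0,51,4],[0,0,0,51,4]]' >/dev/null; python3 st.py
```

```text
t 35.45 p [0.5668 0.1325 0.165 ] yaw 40.2 F [-0.0367  0.163  -0.5878] M [-0.0238 -0.1157  0.0434] open_cm 3.956 g 0.0
t 37.12 p [0.645  0.0862 0.1606] yaw 161.1 F [ 0.3337  0.4839 -0.029 ] M [ 0.0731 -0.1532  0.0239] open_cm 3.995 g 0.0
```

```bash
python3 -m inch '[[0.1,0,-2,0,4],[0.1,0,-4,0,4],[0.1,0,-6,0,4],[0.1,0,-6,0,4],[0.1,0,-6,0,2],[0.1,0,-6,0,0],[0.1,0,-6,0,0],[0.1,0,-6,0,0],[0.1,0,-6,0,0],[0.1,0,-6,0,0]]'>/dev/null; python3 st.py; python3 -m inch '[[0,0,0,-6,0],[0,0,0,-12,0],[0,0,0,-12,0]]' >/dev/null; python3 st.py;python3 -m inch '[[0,0,0,-5,0],[0,0,0,-5,0]]' >/dev/null; python3 av.py; python3 -m inch '[[0,0,0,-5,0],[0,0,0,-5,0]]' >/dev/null; python3 av.py
```

```text
t 37.95 p [0.6472 0.0851 0.1033] yaw 161.2 F [-1.2217 -2.8702  5.0902] M [-0.464   0.1527  0.0299] open_cm 1.336 g 30.0
t 38.2 p [0.6472 0.085  0.1032] yaw 149.2 F [-1.6244 -3.2629  6.0419] M [-0.7053  0.1705  0.5127] open_cm 1.383 g 30.0
Mz mean 0.5768762383808357 sd 0.022087627196085688
Mz mean 0.6176174859565082 sd 0.021941159682661738
```

```bash
python3 -m inch '[[0,0,0,-5,0],[0,0,0,-8,0],[0,0,0,-8,0]]' >/dev/null; python3 av.py; python3 -m inch '[[0,0,0,-3,0],[0,0,0,-3,0]]' >/dev/null; python3 av.py; python3 st.py
```

```text
Mz mean 0.6894148581126676 sd 0.050371334449331846
Mz mean 0.7261440603784821 sd 0.034764031106877195
t 39.75 p [0.647  0.0848 0.1032] yaw 128.5 F [-2.336  -4.1571  5.4108] M [-0.7212  0.1938  0.7167] open_cm 1.412 g 30.0
```

```bash
python3 -m inch '[[0,0,0,-3,0],[0,0,0,-3,0]]' >/dev/null; python3 av.py; python3 av.py; python3 st.py
```

```text
Mz mean 0.7423143230011066 sd 0.012080837895956072
Mz mean 0.7469013664533402 sd 0.017213683447246962
t 40.32 p [0.647  0.0848 0.1032] yaw 125.5 F [-3.1218 -3.8916  6.2326] M [-0.7077  0.2039  0.7654] open_cm 1.401 g 30.0
```

Knob 2 is tight (0.745). Knob 4 is the last.

```bash
python3 -m inch '[[0,0,0,7,0],[0,0,0,14,0],[0,0,0,17,0],[0,0,0,17,4],[0,0,0,17,4],[0,0,0,17,4],[0,0,2,17,4],[0,0,4,17,4],[0,0,6,17,4],[0,0,6,17,4]]' >/dev/null; python3 st.py; python3 -m inch '[[-1.5,-0.5,0,7,4],[-3,-1,0,13,4],[-5,-1.5,0,13,4],[-7,-2,0,13,4],[-9,-2.5,0,13,4],[-11,-3,0,13,4],[-12.7,-3.7,0,13,4],[-12.7,-3.7,0,13,4],[-12.7,-3.7,0,13,4]]' >/dev/null;python3 st.py
```

```text
t 41.15 p [0.6497 0.0866 0.1659] yaw 142.2 F [1.0139 0.0475 0.1588] M [ 0.0287 -0.1539  0.0124] open_cm 3.95 g 0.0
t 41.9 p [0.5193 0.0492 0.1615] yaw 155.1 F [ 1.0264 -0.0644  0.3771] M [ 0.0249 -0.1162  0.0001] open_cm 4.01 g 0.0
```

```bash
python3 -m inch '[[0.1,-0.1,-2,0,4],[0.1,-0.1,-4,0,4],[0.1,-0.1,-6,0,4],[0.1,-0.1,-6,0,4],[0.1,-0.1,-6,0,2],[0.1,-0.1,-6,0,0],[0.1,-0.1,-6,0,0],[0.1,-0.1,-6,0,0],[0.1,-0.1,-6,0,0],[0.1,-0.1,-6,0,0]]'>/dev/null; python3 st.py; python3 -m inch '[[0,0,0,-6,0],[0,0,0,-12,0],[0,0,0,-12,0]]' >/dev/null; python3 st.py;python3 -m inch '[[0,0,0,-5,0],[0,0,0,-5,0]]' >/dev/null; python3 av.py; python3 -m inch '[[0,0,0,-5,0],[0,0,0,-5,0]]' >/dev/null; python3 av.py
```

```text
t 42.73 p [0.5215 0.0478 0.1029] yaw 155.2 F [-1.7684 -0.7872  3.8269] M [-0.1253 -0.1358  0.0659] open_cm 1.373 g 30.0
t 42.98 p [0.5213 0.0475 0.1029] yaw 143.2 F [-1.5951 -1.9367  5.0351] M [-0.2234  0.0237  0.5224] open_cm 1.403 g 30.0
Mz mean 0.5805539650089029 sd 0.013599431397181389
Mz mean 0.6045321255453099 sd 0.03382333170715971
```

```bash
python3 -m inch '[[0,0,0,-5,0],[0,0,0,-9,0],[0,0,0,-9,0]]' >/dev/null; python3 av.py; python3 -m inch '[[0,0,0,-3,0],[0,0,0,-3,0]]' >/dev/null; python3 av.py; python3 st.py
```

```text
Mz mean 0.6642450652168908 sd 0.03155785554487078
Mz mean 0.6946516552275722 sd 0.037584196126230165
t 44.53 p [0.5209 0.0471 0.1028] yaw 121.5 F [-1.5964 -2.9529  5.4086] M [-0.5614  0.14    0.6794] open_cm 1.44 g 30.0
```

```bash
python3 -m inch '[[0,0,0,-4.5,0],[0,0,0,-4.5,0]]' >/dev/null; python3 av.py; python3 av.py; python3 st.py
```

```text
Mz mean 0.7681579260880396 sd 0.029160485902262168
Mz mean 0.7162981699623628 sd 0.0148068173290355
t 45.1 p [0.5207 0.047  0.1028] yaw 117.1 F [-1.6876 -3.5221  6.0141] M [-0.6551  0.1599  0.6909] open_cm 1.432 g 30.0
```

Knob 4 is tight (≈0.74). Release, lift clear, check numerically that nothing around moved, and hand in.

```bash
python3 -m inch '[[0,0,0,7,0],[0,0,0,14,0],[0,0,0,17,0],[0,0,0,17,4],[0,0,0,17,4],[0,0,0,17,4],[0,0,2,17,4],[0,0,4,17,4],[0,0,6,17,4],[0,0,8,17,4]]' >/dev/null; python3 -m inch '[[0,-3,3,0,4],[-1,-7,6,0,4],[-2,-11,8,0,4],[-3,-15,8,0,4],[-4,-19,8,0,4],[-5,-23,8,0,4],[-5,-25,8,0,4],[-5,-25,8,0,4]]' >/dev/null; python3 st.py
python3 - <<'E'
from h import *
a=cv2.imread('pics/top0.png');b=cams.capture('top')['image']
def cen(im,x0,y0,x1,y1):
    r=im[y0:y1,x0:x1].max(2);m=cv2.moments((r<60).astype(np.uint8),True);return (round(m['m10']/m['m00'],1),round(m['m01']/m['m00'],1),m['m00'])
for n,w in(('seal',(318,107,354,141)),('driver',(280,270,335,310)),('spare',(228,160,256,185))):print(n,cen(a,*w),cen(b,*w))
E
```

```text
t 46.6 p [ 0.4709 -0.2079  0.2621] yaw 133.3 F [-0.4782 -0.0787 -0.5849] M [ 0.0598 -0.226  -0.0204] open_cm 3.97 g 0.0
seal (17.7, 22.8, 81.0) (18.0, 31.0, 2.0)
driver (29.8, 20.4, 477.0) (33.8, 17.3, 200.0)
spare (11.4, 10.2, 135.0) (12.3, 11.0, 67.0)
```

```bash
python3 - <<'E'
from h import *
a=cv2.imread('pics/top0.png');b=cams.capture('top')['image'];print(a.mean(),b.mean())
g=lambda i:cv2.cvtColor(i,cv2.COLOR_BGR2GRAY).astype(np.float32)
a,b=g(a),g(b)
for n,(x0,y0,x1,y1) in(('seal',(318,107,354,141)),('driver',(286,272,332,310)),('spare',(228,160,256,185)),('plug',(292,188,316,210)),('pad',(270,40,375,116))):
    A=a[y0:y1,x0:x1];
    r=cv2.matchTemplate(b[y0-6:y1+6,x0-6:x1+6],A,cv2.TM_CCOEFF_NORMED);_,m,_,l=cv2.minMaxLoc(r);print(n,m,l[0]-6,l[1]-6,A.mean(),b[y0:y1,x0:x1].mean())
E
```

```text
106.19704427083333 106.30355598958333
seal 0.9985494017601013 0 0 104.71568 112.36356
driver 0.9988266229629517 0 0 100.07952 107.5492
spare 0.9984309077262878 0 0 89.27143 96.01857
plug 0.995420515537262 0 0 144.75189 155.15152
pad 0.998790442943573 0 0 170.82056 182.77332
```

Only the exposure changed. Nothing has moved.

```bash
python3 -c "
from rig import bot;print(bot.hand_in())"
```

```text
the job is handed in; nothing more can be done
None
```

The boiler is closed and the job handed in: the knobs were turned 1‑3‑2‑4 twice, to snug at about 0.53–0.55 N m and then fully tight at about 0.74–0.77 N m, with the cover and the things around it unmoved, in about 47 s.

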